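# Feel the bearing units for drag and quarantine the stiff one

## Task

Three alike bearing units stand in the pockets of the fixture plate, and one of them drags. While they stand in their pockets, turn the cross bar of each by about a quarter turn, leave it turned, and feel which is clearly stiffest; then seat that unit upright and fully home in the pocket of the separate quarantine block, gently, without pressing or ramming any unit hard. Leave the two free-running units in their pockets, do not disturb anything else, and let go.

Things in the scene. Friction and masses are not known exactly. Their poses are not given: they have to be found in the camera images.
- plate: aluminium fixture plate, fixed to the table, 170 (x) x 380 (y) x 30 mm; origin at the centre of its underside. Three square pockets in a row along its y, 56.5 mm wide, 20 mm deep (floor 10 mm above the table), with 3.5 mm chamfered mouths, at x = -20 mm, y = -120, 0 and 120 mm in the plate's frame
- block_floor (a point): centre of the pocket floor (10 mm above the table) of the quarantine block: a separate fixed steel block, 100 x 100 x 30 mm, with one empty square pocket just like the plate's (56.5 mm wide, 20 mm deep, 3.5 mm chamfer). Its x and y axes are parallel to the pocket's sides
- unit_a: bearing unit, loose, about 0.6 kg, standing in a pocket of the plate; square aluminium housing 54 x 54 x 40 mm, 20 mm of it above the plate; origin at the centre of the housing's underside, axes parallel to its sides. On top a steel shaft turns about the vertical: flange 38 mm across (40 to 44 mm above the origin) and on it a straight cross bar. The three units look alike
- unit_a_bar (a point): centre of the cross bar of unit_a, on the shaft's axis, 52 mm above the unit's origin. The bar is 84 mm long (this point's x), 14 mm wide (y), 16 mm high (44 to 60 mm above the unit's origin), its ends stand 15 mm out over the housing's sides; it turns with the shaft
- unit_a_shaft (a joint): angle of the shaft of unit_a in its housing, rad, growing counter-clockwise seen from above; starts within 0.2 of 0 (bar along the housing's x); no end stop within a full turn. Pushed at the end of its bar, a free-running shaft resists with under 1 N, the dragging one with about 5 to 6 N (0.2 Nm), only while it moves; none coasts or springs back
- unit_b: bearing unit, loose, about 0.6 kg, standing in a pocket of the plate; square aluminium housing 54 x 54 x 40 mm, 20 mm of it above the plate; origin at the centre of the housing's underside, axes parallel to its sides. On top a steel shaft turns about the vertical: flange 38 mm across (40 to 44 mm above the origin) and on it a straight cross bar. The three units look alike
- unit_b_bar (a point): centre of the cross bar of unit_b, on the shaft's axis, 52 mm above the unit's origin. The bar is 84 mm long (this point's x), 14 mm wide (y), 16 mm high (44 to 60 mm above the unit's origin), its ends stand 15 mm out over the housing's sides; it turns with the shaft
- unit_b_shaft (a joint): angle of the shaft of unit_b in its housing, rad, growing counter-clockwise seen from above; starts within 0.2 of 0 (bar along the housing's x); no end stop within a full turn. Pushed at the end of its bar, a free-running shaft resists with under 1 N, the dragging one with about 5 to 6 N (0.2 Nm), only while it moves; none coasts or springs back
- unit_c: bearing unit, loose, about 0.6 kg, standing in a pocket of the plate; square aluminium housing 54 x 54 x 40 mm, 20 mm of it above the plate; origin at the centre of the housing's underside, axes parallel to its sides. On top a steel shaft turns about the vertical: flange 38 mm across (40 to 44 mm above the origin) and on it a straight cross bar. The three units look alike
- unit_c_bar (a point): centre of the cross bar of unit_c, on the shaft's axis, 52 mm above the unit's origin. The bar is 84 mm long (this point's x), 14 mm wide (y), 16 mm high (44 to 60 mm above the unit's origin), its ends stand 15 mm out over the housing's sides; it turns with the shaft
- unit_c_shaft (a joint): angle of the shaft of unit_c in its housing, rad, growing counter-clockwise seen from above; starts within 0.2 of 0 (bar along the housing's x); no end stop within a full turn. Pushed at the end of its bar, a free-running shaft resists with under 1 N, the dragging one with about 5 to 6 N (0.2 Nm), only while it moves; none coasts or springs back
- eyebolt: bystander, loose, to be left alone: brass eyebolt standing on the plate behind the pockets, 48 mm high, 26 mm foot; origin at the centre of its underside
- plug: bystander, loose, to be left alone: steel plug gauge, upright, 28 mm diameter, 70 mm high, standing between plate and quarantine block; origin at the centre of its underside
- vblock: bystander, loose, to be left alone: steel V-block, 50 x 50 x 40 mm; origin at the centre of its underside
- gauge: bystander, loose, to be left alone: steel ring gauge, 60 mm diameter, 18 mm high; origin at the centre of its underside
- slip: bystander, loose, to be left alone: steel gauge block 60 x 30 x 12 mm; origin at the centre of its underside
- stylus: bystander, loose, to be left alone: star stylus with four arms, standing on its foot, 90 mm across, 50 mm high; origin at the centre of its underside
- block: the quarantine block itself (see block_floor); origin at the centre of its underside
Mind the look-alikes: they are no part of the job. Leave any green or orange look-alike of the unit_b alone.

How it is judged:
On the way:
1. all three cross bars turned by about a quarter turn (each shaft joint past 1.1 rad from zero, either way), all three units still standing in their pockets ((value of joint unit_a_shaft above 1.1 rad or value of joint unit_a_shaft below -1.1 rad) and (value of joint unit_b_shaft above 1.1 rad or value of joint unit_b_shaft below -1.1 rad) and (value of joint unit_c_shaft above 1.1 rad or value of joint unit_c_shaft below -1.1 rad) and distance of each of unit_a, unit_b, unit_c from where it was at the start of the episode below 0.012 m), for 0.2 s.
At the end, for the whole second after the job is handed in: the dragging unit stands upright (within 0.06 rad), at rest, fully home on the floor of the quarantine block's pocket (centre within 4 mm, underside within 3 mm of the floor); the two free-running units stand upright and at rest in their own pockets (within 12 mm of where they began) (horizontal distance between dragging_race and block_floor below 0.004 m and z of dragging_race in the frame of block_floor below 0.023 m and distance of each of free_race_1, free_race_2 from where it was at the start of the episode below 0.012 m and angle between each of unit_a, unit_b, unit_c's own z axis and vertical below 0.06 rad and linear speed of each of unit_a, unit_b, unit_c below 0.02 m/s); the robot touches nothing.
It fails at once if a bystander is pushed more than 30 mm from its place or knocked over (30 degrees) (distance of any of eyebolt, plug, vblock, gauge, slip, stylus from where it was at the start of the episode above 0.03 m or angle between any of eyebolt, plug, vblock, gauge, slip, stylus's own z axis and vertical above 0.5 rad).
It fails at once if a free-running unit leaves its pocket (moved more than 20 mm) (distance of any of free_race_1, free_race_2 from where it was at the start of the episode above 0.02 m).
It fails at once if a unit is pressed or forced against the plate or its pocket with more than 80 N (contact force between any of unit_a, unit_b, unit_c and plate above 80 N).
It fails at once if a unit is rammed into or against the quarantine block with more than 80 N (contact force between any of unit_a, unit_b, unit_c and block above 80 N).
It also fails if it takes over 70 s, if anything falls off the work surface, if the arm or the gripper's body presses on something with over 40 N, if the wrist force passes 120 N, or if a joint passes its speed limit or range.

## Robot

A 7-joint arm with a two-finger parallel gripper is mounted at the origin on the work surface. World frame = base frame: x ahead of the robot, y to its left, z up, the work surface at z = 0. Lengths are in m, angles in rad, forces in N, time in s.
With the tool pointing down it reaches from about 0.35 to 0.9 m from the base axis. Payload 8.1 kg.
Tool frame: the origin (TCP) lies at the very end of the fingers, on their centre line; the grasp point (between the pads) lies 19 mm behind it (arm.grasp_offset is the distance from the TCP to the grasp point, in m); z points along the fingers, y is the direction in which the jaws open and shut (so a half turn about z gives the same grasp; the last joint's range is limited). The gripper opens to 92 mm and grips with 3 to 60 N. Pads are 19 mm wide; open, the fingers measure 130 mm over their backs; the gripper's body (75 mm by 190 mm) begins 47 mm behind the grasp point.
Start: joints at [1.195, 0.434, 0.025, 1.573, -0.012, 1.134, -0.075], TCP at [0.168, -0.602, 0.227] pointing down, gripper open.
Joint ranges: [-2.62, 2.62], [-0.44, 2.09], [-1.27, 1.32], [0.08, 2.57], [-1.32, 4.46], [0.12, 2], [-2.74, 2.74]. Speed limits (rad/s): [2.22, 2.22, 3.01, 3.01, 3.14, 3.14, 3.14].

## Interface

Orientations are given as a rotation vector (axis times angle).
In Python, from cell import arm, eyes, workorder gives the robot as it stands.
- The arm moves only by the shell command python3 -m inch 'ROWS' [FORCE]. ROWS is JSON, a list that holds one entry, the list of rows, each a list of 5 numbers: the closure, from 0 (fully open) to 1 (shut), then the shift along the tool's x, y, z in mm, then the turn about the tool's z in degrees. A call has 1 to 12 rows; each row shifts and turns the pose as measured when the row begins, along the tool's axes as they then stand; what a row does not reach is not made up. A row lasts 1/10 s, in which the tool goes at most 50 mm and 8.59 degrees, less where a joint would pass 70% of its speed; a pose out of reach is approached as far as the arm can. A call with a gripper value outside its range is refused whole. The fingers move at their own pace and stop on an object; FORCE is the grip in N (left out, the last holds). Time passes only in rows, so rows that do not move let the fingers close. It gives the time, the measured TCP pose, the force and the opening at its end, in the units of the state.
- arm.observe(): the state, without advancing time (a new reading comes with each control period).
- eyes.get_image(name): name is "side" or "top" or "wrist"; returns a dict with "frame" (400x640x3 uint8, blue, green, red), "intrinsics" (3x3 intrinsics, pixels), "rvec" (rotation vector, rad) and "tvec" (3), from world to camera coordinates, as OpenCV has them; the wrist camera has in their place "T_tool_cam" (4x4, takes a point from camera to tool coordinates, whose origin is the TCP and whose axes are the flange's). Camera axes: x right, y down, z forward; pixel columns grow to the right and rows downward; lengths in m; the calibration is good to about 2 mm. A picture is of the moment at which its call begins: read the wrist's pose just before it. There is no depth.
- workorder.sign_off(): hands the job in, once; it reports no verdict.
The state is a dict: "clock": time; "joints": joint angles; "dq": joint speeds; "joint_efforts": joint torques, N m; "position": TCP position; "ee_rot": TCP orientation; "force": force on the tool from outside, world axes, zero at the start; "ft_torque": the same for the moment, N m; "width": opening from 0.0 (shut) to 1.0 (fully open).
Only numpy, scipy, OpenCV 4.12 (cv2) and the standard library are available. Lean on these libraries where they do the work, as an engineer would, in place of code of your own. Each camera call takes 0.05 s, during which the arm holds its last target.

## Working session

There is one attempt and no reset: what is moved stays moved. The work goes in short steps, Python scripts to look and compute and a shell command to move; the robot and the scene stay as the last step left them, time stands still between calls to the robot, and variables do not carry over. Pictures are saved under pics/ and viewed, and the job is handed in when it is done.

```bash
ls; mkdir -p pics; python3 - <<'E'
from cell import arm, eyes, workorder
import cv2
print(arm.observe(), arm.grasp_offset)
for n in ("top","side","wrist"):
    d=eyes.get_image(n); cv2.imwrite(f"pics/{n}0.png",d["frame"])
    print(n,d["intrinsics"].tolist(),{k:d[k].tolist() for k in d if k not in("frame","intrinsics")})
E
```

```text
pics
{'clock': 0.0, 'joints': array([ 1.19537728,  0.43521673,  0.02499503,  1.57408629, -0.0115935 ,
        1.13400479, -0.07509963]), 'dq': array([ 5.94143554e-04, -8.46743258e-04,  5.62742225e-04, -5.09498004e-04,
       -3.65269668e-05,  8.22707991e-05, -8.79403454e-04]), 'joint_efforts': array([-1.39657164e-03, -6.67846155e+01,  9.84576792e-01, -3.14461541e+01,
       -6.04322157e-02,  4.32020926e-02,  1.61422031e-04]), 'position': array([ 0.16819812, -0.60141451,  0.2259533 ]), 'ee_rot': array([-3.11091551e+00, -4.26873121e-01,  5.78531268e-04]), 'force': array([ 0.2527491 ,  0.86245077, -1.39316106]), 'ft_torque': array([ 0.02302981, -0.04409456,  0.01524647]), 'width': 1.0029840232094394} 0.0188
top [[516.280962837972, 0.0, 308.70246592795445], [0.0, 516.280962837972, 198.92063757207188], [0.0, 0.0, 1.0]] {'rvec': [2.201264883708302, -2.133956108931268, 0.14568953215507782], 'tvec': [-0.021978742011877755, 0.5298687172843778, 1.3620646051661727]}
side [[506.5197853573757, 0.0, 319.39514917452095], [0.0, 506.5197853573757, 200.48836827798686], [0.0, 0.0, 1.0]] {'rvec': [0.2595941954281656, -2.8363539956846604, 1.1733469131394827], 'tvec': [0.5280007246370514, 0.12269713440209629, 1.5342623766831576]}
wrist [[314.12214198793487, 0.0, 325.3451603927946], [0.0, 314.12214198793487, 196.87268236622103], [0.0, 0.0, 1.0]] {'T_tool_cam': [[-0.0009209271451245797, -0.9590074095481586, -0.2833794987731494, 0.07557382868197808], [0.9999993332397769, -0.0006857409159759134, -0.0009291282988915079, -0.0003712061836026459], [0.0006967160060003557, -0.28338016548644374, 0.9590074016375897, -0.1576748070030286], [0.0, 0.0, 0.0, 1.0]]}
```

View pics/top0.png

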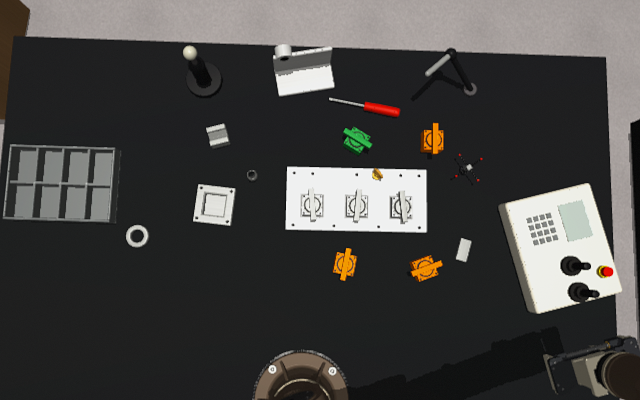

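View pics/side0.png

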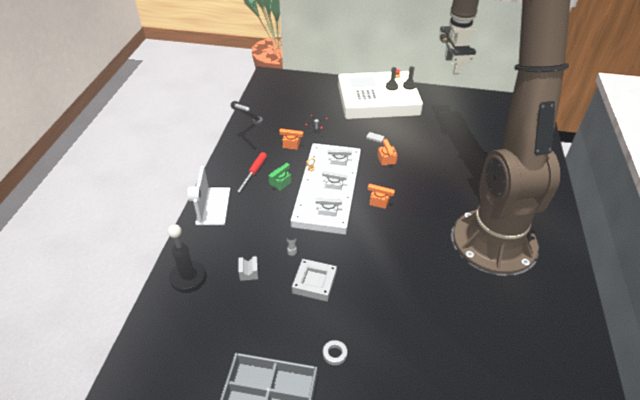

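The top view shows three grey units in the plate at about (313,206), (357,206) and (401,207), with the block at (215,204). Possible mix-ups are the green unit at (357,139) and the orange ones at (432,139), (345,264) and (425,267). By the description I want the three grey ones standing in the plate. I'll check that in a close crop.

```bash
cat > h.py <<'E'
from cell import arm, eyes, workorder
import cv2, numpy as np
from scipy.spatial.transform import Rotation as R
def cam(name):
    s=arm.observe(); d=eyes.get_image(name); K=d["intrinsics"]
    if name=="wrist":
        T=np.eye(4);T[:3,:3]=R.from_rotvec(s["ee_rot"]).as_matrix();T[:3,3]=s["position"]
        M=T@d["T_tool_cam"]; M=np.linalg.inv(M); Rm,t=M[:3,:3],M[:3,3]
    else: Rm,t=cv2.Rodrigues(np.array(d["rvec"]))[0],np.array(d["tvec"])
    return d["frame"],K,Rm,t.reshape(3)
def unproj(uv,z,c):
    _,K,Rm,t=c
    d=Rm.T@np.linalg.inv(K)@np.array([uv[0],uv[1],1.]); o=-Rm.T@t
    return o+d*(z-o[2])/d[2]
def proj(p,c):
    _,K,Rm,t=c
    q=K@(Rm@np.asarray(p,float)+t); return q[:2]/q[2]
E
python3 - <<'E'
from h import *
c=cam("top")
f=c[0]
cv2.imwrite("pics/top1.png",cv2.resize(f[155:245,280:435],None,fx=5,fy=5,interpolation=cv2.INTER_CUBIC))
cv2.imwrite("pics/top2.png",cv2.resize(f[165:245,185:265],None,fx=6,fy=6,interpolation=cv2.INTER_CUBIC))
for n,uv,z in [("L",(313,206),.06),("M",(357,206),.06),("R",(401,207),.06),("blk",(215,204),.03),("p1",(287,167),.03),("p2",(427,170),.03),("p3",(426,233),.03),("p4",(286,232),.03),("eye",(377,174),.07),("plug",(252,175),.07),("o1",(345,264),.05),("g",(357,139),.05)]:
    print(n,unproj(uv,z,c).round(4))
E
```

```text
L [ 0.5085 -0.017   0.06  ]
M [ 0.5122 -0.1333  0.06  ]
R [ 0.5132 -0.25    0.06  ]
blk [0.5086 0.246  0.03  ]
p1 [0.616  0.0561 0.03  ]
p2 [ 0.6204 -0.3262  0.03  ]
p3 [ 0.4483 -0.324   0.03  ]
p4 [0.4393 0.0526 0.03  ]
eye [ 0.5979 -0.1836  0.07  ]
plug [0.5843 0.1462 0.07  ]
o1 [ 0.3591 -0.1057  0.05  ]
g [ 0.6954 -0.131   0.05  ]
```

View pics/top1.png

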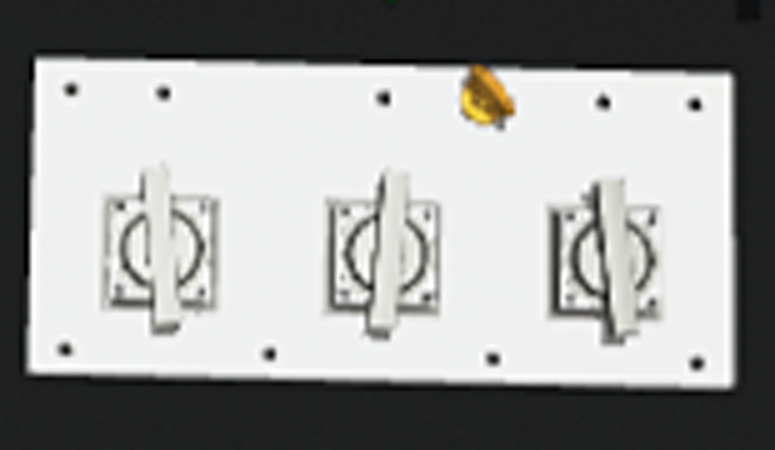

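View pics/top2.png

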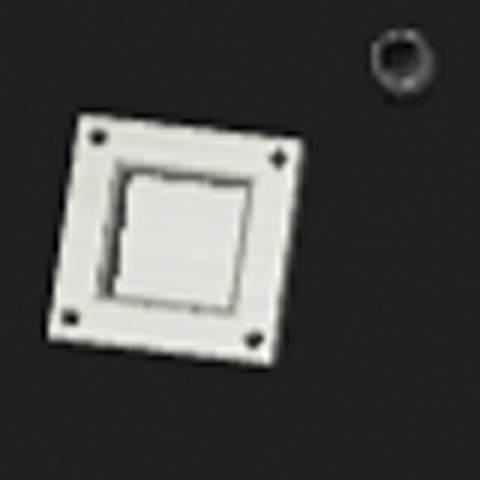

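All three grey units show bars roughly along world x, and the coloured copies are clearly separate. I'll fit the plate and block poses and the bar directions.

```bash
cat >> h.py <<'E'
from scipy.optimize import least_squares
def fitrect(uvs,w,h,z,c):  # pose x,y,yaw of rectangle from corner pixels, order (+x,+y),(+x,-y),(-x,-y),(-x,+y)
    P=np.array([[w/2,h/2],[w/2,-h/2],[-w/2,-h/2],[-w/2,h/2]])
    W=np.array([unproj(u,z,c)[:2] for u in uvs])
    def r(p):
        q=P@np.array([[np.cos(p[2]),np.sin(p[2])],[-np.sin(p[2]),np.cos(p[2])]])+p[:2]
        return np.ravel(q-W)
    s=least_squares(r,[*W.mean(0),0]); return s.x,s.fun
def toolinfo():
    s=arm.observe(); M=R.from_rotvec(s["ee_rot"]).as_matrix()
    print("t",round(s["clock"],2),"pos",s["position"].round(4),"yaw_x",np.degrees(np.arctan2(M[1,0],M[0,0])).round(2),"zax",M[:,2].round(3),"F",s["force"].round(2),"T",s["ft_torque"].round(3),"w",round(s["width"],3),"q",s["joints"].round(2))
    return s,M
def to_tool(dx,dy,dz):
    s,M=toolinfo(); return (M.T@np.array([dx,dy,dz])*1000).round(1)
def goto(x,y,z,yaw=None):  # remaining shift in tool axes mm, and turn about tool z in deg (tool z down)
    s,M=toolinfo(); d=M.T@(np.array([x,y,z])-s["position"])*1000
    t=None
    if yaw is not None:
        cur=np.degrees(np.arctan2(M[1,0],M[0,0])); t=-((yaw-cur+90)%180-90)
    print("shift mm",d.round(1),"turn",t)
E
python3 - <<'E'
from h import *
c=cam("top")
cv=lambda p,s,o:((p[0]+.5)/s-.5+o[0],(p[1]+.5)/s-.5+o[1])
pl,r=fitrect([cv(p,5,(280,155)) for p in [(35,57),(734,72),(735,387),(28,373)]],.17,.38,.03,c)
print("plate",pl,r.round(4))
ca,sa=np.cos(pl[2]),np.sin(pl[2])
for y in(.12,0,-.12): print("pocket",pl[0]+ca*-.02-sa*y,pl[1]+sa*-.02+ca*y)
b,r=fitrect([cv(p,6,(185,165)) for p in [(79,115),(304,138),(273,367),(48,340)]],.1,.1,.03,c)
print("block",b,r.round(4))
# bar ends (top, z=.07)
for n,a,e in [("L",(156,170),(166,325)),("M",(397,176),(378,329)),("R",(609,183),(622,336))]:
    A=unproj(cv(a,5,(280,155)),.07,c);E=unproj(cv(e,5,(280,155)),.07,c)
    print(n,(A+E)[:2]/2,np.linalg.norm(A-E),np.degrees(np.arctan2(*(A-E)[1::-1])))
toolinfo()
E
```

```text
plate [ 0.53487847 -0.13445379  0.01108543] [-0.0009 -0.0008 -0.0011  0.001   0.001   0.0002  0.001  -0.0004]
pocket 0.5135494779065972 -0.014682864480113758
pocket 0.5148797024793282 -0.13467549134770967
pocket 0.5162099270520593 -0.2546681182153056
block [ 0.50718264  0.24883788 -0.08138573] [-0.001  -0.0007 -0.002   0.0011  0.0019  0.0003  0.0011 -0.0007]
L [ 0.5124499  -0.01348468] 0.08188711272040501 5.350063740225431
M [ 0.5136091  -0.13246506] 0.08151851175774756 -5.955226041772082
R [ 0.51373281 -0.25250793] 0.0809960835686931 5.341369709146956
t 0.25 pos [ 0.1683 -0.6017  0.2264] yaw_x 15.62 zax [-0.     0.001 -1.   ] F [-0.02 -1.04 -0.54] T [ 0.039  0.007 -0.02 ] w 0.996 q [ 1.2   0.43  0.03  1.57 -0.01  1.13 -0.08]
```

```bash
python3 - <<'E'
from h import *
goto(.515,-.2535,.17,5.3)
E
```

```text
t 0.25 pos [ 0.1683 -0.6017  0.2264] yaw_x 15.62 zax [-0.     0.001 -1.   ] F [-0.02 -1.04 -0.54] T [ 0.039  0.007 -0.02 ] w 0.996 q [ 1.2   0.43  0.03  1.57 -0.01  1.13 -0.08]
shift mm [ 427.7 -242.    56.5] turn 10.322631179044905
```

```bash
python3 -m inch '[[[0,42,-24,0,0],[0,42,-24,0,0],[0,42,-24,0,0],[0,42,-24,0,0],[0,42,-24,0,0],[0,42,-24,0,0],[0,42,-24,0,0],[0,42,-24,0,0],[0,42,-24,0,0],[0,30,-15,0,5],[0,0,0,0,5.3]]]'; python3 - <<'E'
from h import *
goto(.515,-.2535,.17,5.3)
E
```

```text
clock: 1.35
position: [0.5095, -0.2589, 0.2242]
ee_rot: [-3.139, -0.13, 0.001]
force: [0.8, -1.0, -0.1]
width: 0.999
t 1.35 pos [ 0.5095 -0.2589  0.2242] yaw_x 4.75 zax [-0.  0. -1.] F [ 0.82 -1.05 -0.1 ] T [-0.007  0.014  0.012] w 0.999 q [ 0.46  0.36 -0.11  1.7   0.05  1.09 -1.15]
shift mm [ 6.  -4.9 54.2] turn -0.548713209420228
```

```bash
python3 -m inch '[[[0,6,-5,25,-0.5],[0,0,0,25,0],[0,0,0,0,0]]]'; python3 - <<'E'
from h import *
goto(.515,-.2535,.17,5.3)
c=cam("wrist"); f=c[0].copy()
for p in [(.5150,-.2535,.07)]:
    print(proj(p,c))
cv2.imwrite("pics/w1.png",f)
E
```

```text
clock: 1.65
position: [0.5175, -0.2509, 0.1735]
ee_rot: [3.138, 0.146, 0.002]
force: [-1.1, -0.1, -1.0]
width: 1.0
t 1.65 pos [ 0.5175 -0.2509  0.1735] yaw_x 5.33 zax [ 0.002 -0.    -1.   ] F [-1.06 -0.12 -0.96] T [0.029 0.047 0.003] w 1.0 q [ 0.45  0.41 -0.12  1.76  0.06  0.98 -1.17]
shift mm [-2.7  2.3  3.5] turn 0.025120026118386818
[328.44370149 198.15185071]
```

View pics/w1.png

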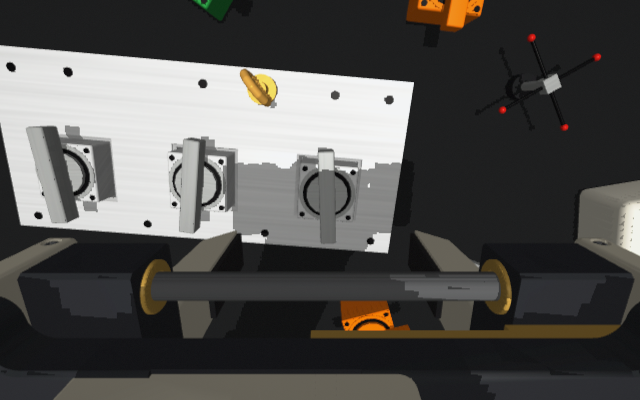

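The bar of the right unit runs from about (326,150) to (328,240), with the left edge at column 319 and the right edge at 335.

```bash
python3 - <<'E'
from h import *
c=cam("wrist"); f=c[0]
cv2.imwrite("pics/w1c.png",cv2.resize(f[135:260,280:380],None,fx=4.5,fy=4.5,interpolation=cv2.INTER_CUBIC))
A=unproj((326,150),.07,c);E=unproj((328,240),.07,c);print(A,E,(A+E)/2,np.linalg.norm(A-E),np.degrees(np.arctan2(*(A-E)[1::-1])))
E
```

```text
[ 0.55726904 -0.24775337  0.07      ] [ 0.47611621 -0.25712333  0.07      ] [ 0.51669263 -0.25243835  0.07      ] 0.08169197033344029 6.586250122040303
```

View pics/w1c.png

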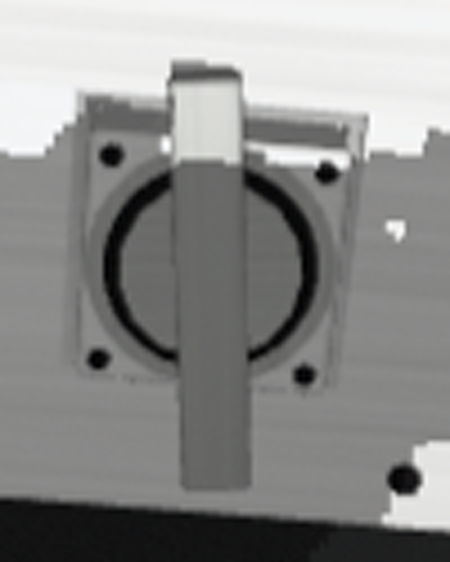

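```bash
python3 -m inch '[[[0.5,-4,2,35,-0.5],[0.5,0,0,30,0],[0.5,0,0,20,0],[0.5,0,0,0,0],[0.5,0,0,0,0]]]' 20; python3 - <<'E'
from h import *
goto(.5137,-.2525,.060,6)
E
```

```text
clock: 2.25
position: [0.5204, -0.2587, 0.0977]
ee_rot: [3.129, 0.154, 0.027]
force: [0.1, -0.0, 0.3]
width: 0.607
t 2.25 pos [ 0.5204 -0.2587  0.0977] yaw_x 5.63 zax [ 0.017 -0.007 -1.   ] F [ 0.15 -0.02  0.32] T [-0.021  0.038 -0.007] w 0.607 q [ 0.45  0.5  -0.11  1.84  0.08  0.8  -1.17]
shift mm [-6.7 -7.2 37.6] turn -0.3693296202182239
```

```bash
python3 -m inch '[[[0.6,-7,-7,0,0],[0.6,0,0,0,0],[0.6,0,0,0,0]]]' 20; python3 - <<'E'
from h import *
goto(.5137,-.2525,.060,6)
E
```

```text
clock: 2.55
position: [0.514, -0.253, 0.1018]
ee_rot: [3.127, 0.153, 0.035]
force: [-0.6, 0.2, -0.3]
width: 0.409
t 2.55 pos [ 0.514  -0.253   0.1018] yaw_x 5.6 zax [ 0.023 -0.01  -1.   ] F [-0.57  0.21 -0.3 ] T [ 0.013  0.022 -0.007] w 0.409 q [ 0.45  0.48 -0.12  1.86  0.08  0.79 -1.18]
shift mm [-1.2 -1.  41.8] turn -0.4041223691844351
```

```bash
python3 -m inch '[[[0.6,0,0,12,0],[0.6,0,0,12,0],[0.6,0,0,10,0],[0.6,0,0,6,0],[0.6,0,0,0,0],[0.6,0,0,0,0]]]' 20; python3 - <<'E'
from h import *
goto(.5137,-.2525,.060,6)
E
```

```text
clock: 3.15
position: [0.5151, -0.2533, 0.0581]
ee_rot: [3.127, 0.153, 0.034]
force: [-0.3, -0.3, 0.5]
width: 0.401
t 3.15 pos [ 0.5151 -0.2533  0.0581] yaw_x 5.61 zax [ 0.023 -0.01  -1.   ] F [-0.34 -0.26  0.47] T [ 0.025  0.052 -0.004] w 0.401 q [ 0.44  0.54 -0.11  1.89  0.09  0.69 -1.19]
shift mm [-1.2 -0.9 -1.9] turn -0.38942055449270185
```

Now close and turn, watching force and torque.

```bash
python3 -m inch '[[[1,-1,-1,-1,0],[1,0,0,0,0],[1,0,0,0,0],[1,0,0,0,0],[1,0,0,0,0]]]' 20; python3 - <<'E'
from h import *
goto(.5137,-.2525,.060,6)
E
```

```text
clock: 3.65
position: [0.5143, -0.2525, 0.0599]
ee_rot: [3.126, 0.153, 0.036]
force: [-0.0, -0.5, -4.4]
width: 0.15
t 3.65 pos [ 0.5143 -0.2525  0.0599] yaw_x 5.61 zax [ 0.024 -0.01  -1.   ] F [-0.02 -0.48 -4.38] T [ 0.025 -0.069  0.009] w 0.15 q [ 0.44  0.53 -0.11  1.89  0.09  0.7  -1.19]
shift mm [-0.6 -0.1 -0.1] turn -0.39209071790732253
```

```bash
python3 -m inch '[[[1,0,0,0.5,-6],[1,0,0,0,-6],[1,0,0,0,-6]]]' 25; python3 -c "from h import *;toolinfo()";  python3 -m inch '[[[1,0,0,0,-6],[1,0,0,0,-6]]]' 25; python3 -c "from h import *;toolinfo()"; python3 -m inch '[[[1,0,0,0,-6],[1,0,0,0,-6]]]' 25; python3 -c "from h import *;toolinfo()"
```

```text
clock: 3.95
position: [0.5144, -0.2527, 0.0599]
ee_rot: [3.057, 0.651, 0.033]
force: [1.8, -0.3, -3.6]
width: 0.147
t 3.95 pos [ 0.5144 -0.2527  0.0599] yaw_x 24.06 zax [ 0.024 -0.011 -1.   ] F [ 1.8  -0.26 -3.62] T [ 0.193 -0.16  -0.174] w 0.147 q [ 0.5   0.54 -0.2   1.89  0.16  0.7  -0.93]
clock: 4.15
position: [0.5144, -0.2528, 0.0599]
ee_rot: [2.967, 0.978, 0.031]
force: [0.5, 0.2, -2.0]
width: 0.15
t 4.15 pos [ 0.5144 -0.2528  0.0599] yaw_x 36.5 zax [ 0.024 -0.011 -1.   ] F [ 0.5   0.22 -1.98] T [ 0.238 -0.069 -0.151] w 0.15 q [ 0.55  0.54 -0.25  1.88  0.2   0.71 -0.76]
clock: 4.35
position: [0.5145, -0.2527, 0.0599]
ee_rot: [2.842, 1.293, 0.028]
force: [0.5, -0.2, -1.5]
width: 0.147
t 4.35 pos [ 0.5145 -0.2527  0.0599] yaw_x 48.95 zax [ 0.024 -0.01  -1.   ] F [ 0.5  -0.24 -1.51] T [ 0.347 -0.041 -0.202] w 0.147 q [ 0.59  0.55 -0.31  1.88  0.25  0.72 -0.58]
```

```bash
python3 -m inch '[[[1,0,0,0,-6],[1,0,0,0,-6],[1,0,0,0,-6],[1,0,0,0,-6]]]' 25; python3 -c "from h import *;toolinfo()";  python3 -m inch '[[[1,0,0,0,-6],[1,0,0,0,-6],[1,0,0,0,-4]]]' 25; python3 -c "from h import *;toolinfo()"; python3 -m inch '[[[0.6,0,0,0,0],[0.6,0,0,0,0],[0.6,0,0,0,0],[0.6,0,0,0,0]]]' 25; python3 -c "from h import *;toolinfo()"
```

```text
clock: 4.75
position: [0.5146, -0.2527, 0.0601]
ee_rot: [2.494, 1.873, 0.022]
force: [0.3, 0.7, -1.1]
width: 0.153
t 4.75 pos [ 0.5146 -0.2527  0.0601] yaw_x 73.83 zax [ 0.025 -0.01  -1.   ] F [ 0.29  0.68 -1.15] T [ 0.249 -0.057 -0.204] w 0.153 q [ 0.67  0.57 -0.43  1.87  0.34  0.74 -0.23]
clock: 5.05
position: [0.5148, -0.2526, 0.0601]
ee_rot: [2.195, 2.214, 0.018]
force: [0.4, -0.1, -2.1]
width: 0.153
t 5.05 pos [ 0.5148 -0.2526  0.0601] yaw_x 90.48 zax [ 0.025 -0.009 -1.   ] F [ 0.39 -0.1  -2.09] T [ 0.296 -0.111 -0.231] w 0.153 q [ 0.72  0.59 -0.5   1.87  0.4   0.76  0.01]
clock: 5.45
position: [0.5149, -0.2532, 0.0604]
ee_rot: [2.199, 2.208, 0.018]
force: [-0.2, 0.0, 0.2]
width: 0.392
t 5.45 pos [ 0.5149 -0.2532  0.0604] yaw_x 90.22 zax [ 0.026 -0.009 -1.   ] F [-0.17  0.03  0.2 ] T [ 0.011 -0.076  0.018] w 0.392 q [ 0.72  0.58 -0.5   1.87  0.4   0.76  0.01]
```

```bash
python3 -m inch '[[[0.6,0,0,-15,0],[0.6,0,0,-15,0],[0.6,0,0,-15,0],[0.6,20,0,0,0],[0.6,25,0,0,0],[0.6,25,0,0,0],[0.6,25,0,0,0],[0.6,20,0,0,0],[0.6,0,0,0,0]]]'; python3 -c "
from h import *
goto(.5136,-.1325,.1,-6)"
```

```text
clock: 6.35
position: [0.5159, -0.1344, 0.1157]
ee_rot: [2.201, 2.196, 0.022]
force: [0.4, 0.6, 0.7]
width: 0.4
t 6.35 pos [ 0.5159 -0.1344  0.1157] yaw_x 89.87 zax [ 0.033 -0.013 -0.999] F [0.42 0.57 0.66] T [ 0.008 -0.094  0.005] w 0.4 q [ 0.57  0.46 -0.56  1.92  0.34  0.82 -0.18]
shift mm [ 2.1 -2.8 15.6] turn -84.13120305319765
```

```bash
python3 -m inch '[[[0.6,0,0,0,8.5],[0.6,0,0,0,8.5],[0.6,0,0,0,8.5],[0.6,0,0,0,8.5],[0.6,0,0,0,8.5],[0.6,0,0,0,8.5],[0.6,0,0,0,8.5],[0.6,0,0,0,8.5],[0.6,0,0,0,8.5],[0.6,0,0,0,8.5],[0.6,0,0,0,8],[0.6,0,0,0,0]]]'; python3 -c "
from h import *
goto(.5136,-.1325,.1,-6)"
```

```text
clock: 7.55
position: [0.5187, -0.1438, 0.1267]
ee_rot: [3.123, -0.133, 0.067]
force: [-0.2, -0.7, 0.5]
width: 0.4
t 7.55 pos [ 0.5187 -0.1438  0.1267] yaw_x -4.86 zax [ 0.042 -0.017 -0.999] F [-0.17 -0.66  0.53] T [ 0.037  0.042 -0.035] w 0.4 q [ 0.28  0.39 -0.15  1.93  0.1   0.78 -1.58]
shift mm [ -7.2 -11.2  26.2] turn 1.1425677120277697
```

```bash
python3 -m inch '[[[0.6,-7,-11,0,1],[0.6,0,0,12,0],[0.6,0,0,12,0],[0.6,0,0,12,0],[0.6,0,0,0,0]]]'; python3 -c "
from h import *
goto(.5143,-.1325,.06,-6)"
```

```text
clock: 8.05
position: [0.5151, -0.1359, 0.0886]
ee_rot: [3.121, -0.142, 0.07]
force: [0.2, -0.2, 0.3]
width: 0.398
t 8.05 pos [ 0.5151 -0.1359  0.0886] yaw_x -5.2 zax [ 0.044 -0.018 -0.999] F [ 0.22 -0.21  0.34] T [ 0.109  0.123 -0.007] w 0.398 q [ 0.26  0.43 -0.15  1.99  0.12  0.68 -1.62]
shift mm [-2.4 -3.7 28.4] turn 0.8019524826668629
```

```bash
python3 -m inch '[[[0.6,-2,-3,0,0.8],[0.6,0,0,10,0],[0.6,0,0,10,0],[0.6,0,0,6,0],[0.6,0,0,0,0]]]'; python3 -c "
from h import *
goto(.5143,-.1325,.06,-6)"
```

```text
clock: 8.55
position: [0.5144, -0.1335, 0.0594]
ee_rot: [3.121, -0.165, 0.069]
force: [0.1, 0.2, -0.7]
width: 0.399
t 8.55 pos [ 0.5144 -0.1335  0.0594] yaw_x -6.03 zax [ 0.043 -0.018 -0.999] F [ 0.14  0.24 -0.74] T [0.066 0.111 0.047] w 0.399 q [ 0.25  0.47 -0.13  2.01  0.13  0.62 -1.65]
shift mm [-0.2 -1.  -0.6] turn -0.025079642180102724
```

```bash
python3 -m inch '[[[1,0,-1,0,0],[1,0,0,0,0],[1,0,0,0,0],[1,0,0,0,0],[1,0,0,0,0]]]' 20; python3 -c "from h import *;toolinfo()"; python3 -m inch '[[[1,0,0,0,-6],[1,0,0,0,-6],[1,0,0,0,-6],[1,0,0,0,-6]]]' 20; python3 -c "from h import *;toolinfo()";  python3 -m inch '[[[1,0,0,0,-6],[1,0,0,0,-6],[1,0,0,0,-6],[1,0,0,0,-6]]]' ; python3 -c "from h import *;toolinfo()"
```

```text
clock: 9.05
position: [0.5147, -0.1326, 0.0596]
ee_rot: [3.12, -0.165, 0.069]
force: [1.4, 0.1, -5.0]
width: 0.151
t 9.05 pos [ 0.5147 -0.1326  0.0596] yaw_x -6.02 zax [ 0.043 -0.018 -0.999] F [ 1.41  0.1  -4.95] T [ 0.098 -0.055  0.037] w 0.151 q [ 0.24  0.47 -0.13  2.01  0.13  0.62 -1.65]
clock: 9.45
position: [0.5149, -0.1316, 0.0598]
ee_rot: [3.075, 0.508, 0.063]
force: [0.1, 0.5, -1.2]
width: 0.152
t 9.45 pos [ 0.5149 -0.1316  0.0598] yaw_x 18.79 zax [ 0.044 -0.018 -0.999] F [ 0.12  0.53 -1.17] T [ 0.4    0.065 -0.031] w 0.152 q [ 0.33  0.48 -0.25  2.    0.22  0.63 -1.31]
clock: 9.85
position: [0.5147, -0.1303, 0.0602]
ee_rot: [2.885, 1.16, 0.054]
force: [-0.6, 0.6, -0.5]
width: 0.152
t 9.85 pos [ 0.5147 -0.1303  0.0602] yaw_x 43.82 zax [ 0.044 -0.017 -0.999] F [-0.58  0.61 -0.48] T [ 0.418  0.169 -0.025] w 0.152 q [ 0.42  0.5  -0.37  2.    0.31  0.65 -0.96]
```

```bash
python3 -m inch '[[[1,0,0,0,-6],[1,0,0,0,-6],[1,0,0,0,-6],[1,0,0,0,-6]]]'; python3 -c "from h import *;toolinfo()";  python3 -m inch '[[[1,0,0,0,-6],[1,0,0,0,-6],[1,0,0,0,-6],[1,0,0,0,0]]]' ; python3 -c "from h import *;toolinfo()";python3 -m inch '[[[0.6,0,0,0,0],[0.6,0,0,0,0],[0.6,0,0,0,0],[0.6,0,0,0,0],[0.6,0,0,-10,0],[0.6,0,0,-15,0],[0.6,0,0,-12,0],[0.6,0,0,0,0]]]'; python3 -c "
from h import *
goto(.5130,-.0135,.1,5.3)"
```

```text
clock: 10.25
position: [0.514, -0.1295, 0.0605]
ee_rot: [2.561, 1.754, 0.041]
force: [-0.3, 0.4, -1.0]
width: 0.147
t 10.25 pos [ 0.514  -0.1295  0.0605] yaw_x 68.8 zax [ 0.043 -0.016 -0.999] F [-0.33  0.38 -0.95] T [ 0.347  0.267 -0.056] w 0.147 q [ 0.5   0.52 -0.49  1.99  0.4   0.68 -0.6 ]
clock: 10.65
position: [0.5131, -0.1294, 0.0608]
ee_rot: [2.238, 2.147, 0.03]
force: [-0.6, 0.1, -0.2]
width: 0.149
t 10.65 pos [ 0.5131 -0.1294  0.0608] yaw_x 87.61 zax [ 0.042 -0.015 -0.999] F [-0.62  0.05 -0.15] T [0.038 0.137 0.006] w 0.149 q [ 0.56  0.53 -0.57  1.99  0.46  0.7  -0.34]
clock: 11.45
position: [0.5122, -0.1286, 0.1011]
ee_rot: [2.247, 2.136, 0.031]
force: [-0.0, 0.1, 0.1]
width: 0.401
t 11.45 pos [ 0.5122 -0.1286  0.1011] yaw_x 87.08 zax [ 0.043 -0.016 -0.999] F [-0.04  0.12  0.1 ] T [ 0.018 -0.083 -0.021] w 0.401 q [ 0.6   0.48 -0.61  1.96  0.4   0.78 -0.29]
shift mm [115.   -5.   -0.7] turn 81.78041124577967
```

```bash
python3 -m inch '[[[0.6,20,-1,0,0],[0.6,20,-1,0,0],[0.6,20,-1,0,0],[0.6,20,-1,0,0],[0.6,20,-1,0,0],[0.6,15,0,0,0],[0.6,0,0,0,6],[0.6,0,0,0,6],[0.6,0,0,0,6],[0.6,0,0,0,6],[0.6,0,0,0,6],[0.6,0,0,0,6]]]';python3 -m inch '[[[0.6,0,0,0,6],[0.6,0,0,0,6],[0.6,0,0,0,6],[0.6,0,0,0,6],[0.6,0,0,0,6],[0.6,0,0,0,6],[0.6,0,0,0,6],[0.6,0,0,0,3],[0.6,0,0,0,0]]]'; python3 - <<'E'
from h import *
goto(.5130,-.0135,.1,5.3)
c=cam("wrist"); cv2.imwrite("pics/w2.png",c[0])
E
```

```text
clock: 12.65
position: [0.5131, -0.0097, 0.0991]
ee_rot: [2.821, 1.303, 0.053]
force: [0.2, -0.4, 0.0]
width: 0.403
clock: 13.55
position: [0.5124, -0.0096, 0.0983]
ee_rot: [3.122, 0.067, 0.07]
force: [0.6, -0.2, 0.3]
width: 0.403
t 13.55 pos [ 0.5124 -0.0096  0.0983] yaw_x 2.47 zax [ 0.045 -0.017 -0.999] F [ 0.62 -0.24  0.27] T [0.049 0.086 0.068] w 0.403 q [ 0.09  0.4  -0.25  2.02  0.18  0.7  -1.8 ]
shift mm [ 0.5  3.9 -1.6] turn -2.8325968220835023
```

View pics/w2.png

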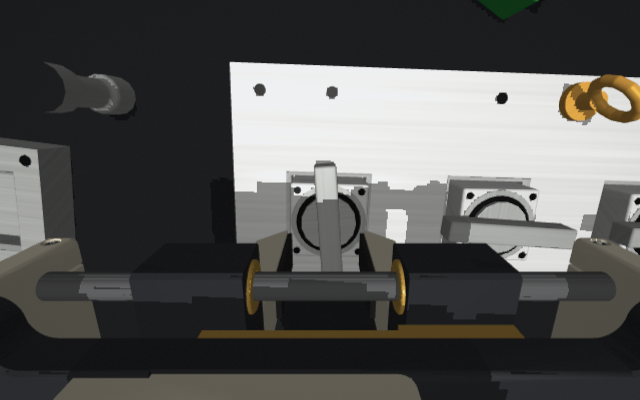

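The left bar, from about (325,165) to (333,270), sits between the fingers. The middle bar is turned.

```bash
python3 -m inch '[[[0.6,0,4,0,-2.8],[0.6,0,0,12,0],[0.6,0,0,12,0],[0.6,0,0,10,0],[0.6,0,0,4,0],[0.6,0,0,0,0]]]'; python3 -c "
from h import *
goto(.5130,-.0135,.06,5.3)"
```

```text
clock: 14.2
position: [0.5135, -0.014, 0.0558]
ee_rot: [3.119, 0.152, 0.066]
force: [-0.8, 0.2, 0.3]
width: 0.399
t 14.2 pos [ 0.5135 -0.014   0.0558] yaw_x 5.61 zax [ 0.043 -0.016 -0.999] F [-0.76  0.18  0.33] T [0.07  0.032 0.012] w 0.399 q [ 0.09  0.47 -0.24  2.05  0.23  0.61 -1.78]
shift mm [-0.3 -0.4 -4.2] turn 0.31017505596364003
```

```bash
python3 -m inch '[[[0.6,0,0,-4,0],[1,0,0,0,0],[1,0,0,0,0],[1,0,0,0,0],[1,0,0,0,0],[1,0,0,0,0]]]' 20; python3 -c "from h import *;toolinfo()"; python3 -m inch '[[[1,0,0,0,-6],[1,0,0,0,-6],[1,0,0,0,-6],[1,0,0,0,-6]]]' 20; python3 -c "from h import *;toolinfo()";  python3 -m inch '[[[1,0,0,0,-6],[1,0,0,0,-6],[1,0,0,0,-6],[1,0,0,0,-6]]]' ; python3 -c "from h import *;toolinfo()"
```

```text
clock: 14.8
position: [0.5135, -0.0133, 0.0607]
ee_rot: [3.119, 0.153, 0.067]
force: [1.4, 0.1, -4.5]
width: 0.152
t 14.8 pos [ 0.5135 -0.0133  0.0607] yaw_x 5.63 zax [ 0.044 -0.016 -0.999] F [ 1.36  0.07 -4.5 ] T [-0.01 -0.08  0.06] w 0.152 q [ 0.09  0.46 -0.24  2.04  0.22  0.62 -1.77]
clock: 15.2
position: [0.5132, -0.0128, 0.0607]
ee_rot: [3.005, 0.816, 0.059]
force: [-0.1, 1.4, -0.5]
width: 0.15
t 15.2 pos [ 0.5132 -0.0128  0.0607] yaw_x 30.43 zax [ 0.044 -0.016 -0.999] F [-0.09  1.4  -0.47] T [0.428 0.1   0.013] w 0.15 q [ 0.18  0.47 -0.36  2.04  0.31  0.64 -1.43]
clock: 15.6
position: [0.5129, -0.0121, 0.0608]
ee_rot: [2.751, 1.445, 0.049]
force: [-0.6, 1.7, -0.9]
width: 0.151
t 15.6 pos [ 0.5129 -0.0121  0.0608] yaw_x 55.43 zax [ 0.043 -0.015 -0.999] F [-0.57  1.73 -0.86] T [ 0.441  0.189 -0.015] w 0.151 q [ 0.26  0.49 -0.47  2.03  0.4   0.66 -1.07]
```

```bash
python3 -m inch '[[[1,0,0,0,-6],[1,0,0,0,-6],[1,0,0,0,-6],[1,0,0,0,-6],[1,0,0,0,-6],[1,0,0,0,-3]]]'; python3 -c "from h import *;toolinfo()";python3 -m inch '[[[0.6,0,0,0,0],[0.6,0,0,0,0],[0.3,0,0,0,0],[0.3,0,0,0,0],[0.3,0,0,-10,0],[0,0,0,-15,0],[0,0,0,-15,0],[0,0,0,-15,0],[0,0,0,0,0]]]'; python3 -c "
from h import *
goto(.5140,-.2525,.12,91)"
```

```text
clock: 16.2
position: [0.5122, -0.0119, 0.0608]
ee_rot: [2.195, 2.19, 0.031]
force: [0.2, 1.0, -0.6]
width: 0.151
t 16.2 pos [ 0.5122 -0.0119  0.0608] yaw_x 89.85 zax [ 0.042 -0.014 -0.999] F [ 0.15  1.02 -0.57] T [ 0.312  0.092 -0.046] w 0.151 q [ 0.38  0.53 -0.63  2.02  0.51  0.7  -0.58]
clock: 17.1
position: [0.51, -0.0109, 0.1203]
ee_rot: [2.2, 2.184, 0.031]
force: [-0.1, -0.3, 0.1]
width: 0.884
t 17.1 pos [ 0.51   -0.0109  0.1203] yaw_x 89.57 zax [ 0.043 -0.015 -0.999] F [-0.05 -0.28  0.08] T [ 0.003 -0.045  0.017] w 0.884 q [ 0.43  0.44 -0.69  1.97  0.42  0.82 -0.5 ]
shift mm [-241.5    5.6    4. ] turn -1.4338826418064485
```

```bash
python3 -m inch '[[[0,0,0,-20,0],[0,-45,0,0,0],[0,-45,0,0,0],[0,-45,0,0,0],[0,-45,0,0,0],[0,-40,0,0,0],[0,-10,4,0,-1.4],[0,0,0,0,0]]]'; python3 - <<'E'
from h import *
goto(.5140,-.2525,.12,91)
c=cam("top"); cv2.imwrite("pics/t3.png",cv2.resize(c[0][155:245,180:435],None,fx=3,fy=3,interpolation=cv2.INTER_CUBIC))
E
```

```text
clock: 17.9
position: [0.5121, -0.2481, 0.1448]
ee_rot: [2.169, 2.212, 0.034]
force: [0.2, -0.0, -0.4]
width: 0.999
t 17.9 pos [ 0.5121 -0.2481  0.1448] yaw_x 91.12 zax [ 0.046 -0.015 -0.999] F [ 0.21 -0.02 -0.36] T [ 0.082 -0.046  0.029] w 0.999 q [ 0.85  0.49 -0.67  1.81  0.38  0.92  0.03]
shift mm [-4.   0.7 24.9] turn 0.12333616132093539
```

View pics/t3.png

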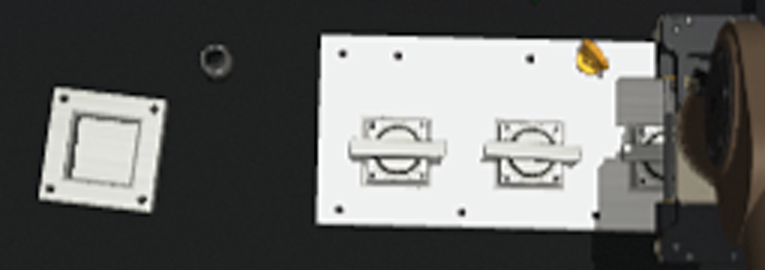

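L and M bars are turned across and both units sit in place. The tool has picked up 2.6° of tilt, so I'll try to work it out with a quick rise.

```bash
python3 -m inch '[[[0,0,0,-35,0],[0,0,0,0,0],[0,0,0,0,0]]]'; python3 -c "
from h import *
toolinfo()"; python3 -m inch '[[[0,0,0,-45,0],[0,0,0,-45,0],[0,0,0,0,0],[0,0,0,0,0]]]'; python3 -c "
from h import *
toolinfo()"
```

```text
clock: 18.25
position: [0.5093, -0.2423, 0.1795]
ee_rot: [2.169, 2.217, 0.033]
force: [0.1, 0.5, -0.1]
width: 0.994
t 18.25 pos [ 0.5093 -0.2423  0.1795] yaw_x 91.26 zax [ 0.043 -0.012 -0.999] F [ 0.13  0.49 -0.05] T [-0.035 -0.041  0.029] w 0.994 q [ 0.86  0.45 -0.7   1.78  0.34  0.99  0.05]
clock: 18.65
position: [0.5046, -0.2354, 0.27]
ee_rot: [2.165, 2.227, 0.032]
force: [-0.1, -1.1, -1.6]
width: 1.001
t 18.65 pos [ 0.5046 -0.2354  0.27  ] yaw_x 91.61 zax [ 0.04  -0.01  -0.999] F [-0.14 -1.05 -1.56] T [-0.054 -0.045 -0.017] w 1.001 q [ 0.9   0.36 -0.74  1.67  0.26  1.17  0.12]
```

```bash
python3 -m inch '[[[0,0,-45,0,0],[0,0,-45,0,0],[0,0,0,0,0],[0,0,0,0,0]]]'; python3 -c "
from h import *
toolinfo()"; python3 -m inch '[[[0,0,45,0,0],[0,0,45,0,0],[0,0,0,0,0],[0,0,0,0,0]]]'; python3 -c "
from h import *
toolinfo()"
```

```text
clock: 19.05
position: [0.4106, -0.2344, 0.2609]
ee_rot: [2.166, 2.236, 0.031]
force: [-0.2, -0.4, 0.2]
width: 1.0
t 19.05 pos [ 0.4106 -0.2344  0.2609] yaw_x 91.82 zax [ 0.034 -0.006 -0.999] F [-0.21 -0.45  0.21] T [ 0.017 -0.124  0.03 ] w 1.0 q [ 1.07  0.22 -0.77  1.86  0.17  1.1   0.27]
clock: 19.45
position: [0.5029, -0.2303, 0.2593]
ee_rot: [2.171, 2.239, 0.027]
force: [-0.0, -0.6, 0.9]
width: 0.999
t 19.45 pos [ 0.5029 -0.2303  0.2593] yaw_x 91.76 zax [ 0.028 -0.004 -1.   ] F [-0.01 -0.57  0.92] T [-0.029 -0.041  0.071] w 0.999 q [ 0.9   0.37 -0.75  1.68  0.27  1.17  0.11]
```

```bash
python3 -m inch '[[[0,0,-45,0,0],[0,0,-45,0,0],[0,0,0,0,0],[0,0,0,0,0],[0,0,45,0,0],[0,0,45,0,0],[0,0,0,0,0],[0,0,0,0,0]]]'; python3 -c "
from h import *
toolinfo()"; python3 -m inch '[[[0,0,-45,0,0],[0,0,-45,0,0],[0,0,0,0,0],[0,0,0,0,0],[0,0,45,0,0],[0,0,45,0,0],[0,0,0,0,0],[0,0,0,0,0]]]'; python3 -c "
from h import *
goto(.514,-.2525,.12,91)"
```

```text
clock: 20.25
position: [0.5024, -0.2281, 0.2538]
ee_rot: [2.176, 2.244, 0.025]
force: [-0.5, 0.2, -0.5]
width: 0.999
t 20.25 pos [ 0.5024 -0.2281  0.2538] yaw_x 91.77 zax [ 0.023  0.    -1.   ] F [-0.55  0.25 -0.5 ] T [-0.014 -0.025 -0.007] w 0.999 q [ 0.9   0.38 -0.76  1.69  0.28  1.16  0.1 ]
clock: 21.05
position: [0.502, -0.2275, 0.2512]
ee_rot: [2.179, 2.243, 0.023]
force: [0.3, 0.2, -0.6]
width: 1.004
t 21.05 pos [ 0.502  -0.2275  0.2512] yaw_x 91.65 zax [ 0.02   0.001 -1.   ] F [ 0.33  0.16 -0.6 ] T [ 0.01  -0.068 -0.036] w 1.004 q [ 0.9   0.39 -0.77  1.69  0.29  1.16  0.09]
shift mm [-25.4   8.6 131.4] turn 0.6491637508926971
```

```bash
python3 -m inch '[[[0,-12,4,15,0.6],[0,-12,4,15,0],[0,0,0,18,0],[0,0,0,18,0],[0,0,0,18,0],[0,0,0,15,0],[0,0,0,0,0],[0,0,0,0,0]]]'; python3 - <<'E'
from h import *
goto(.514,-.2525,.12,91)
c=cam("wrist"); cv2.imwrite("pics/w4.png",c[0])
E
```

```text
clock: 21.85
position: [0.5076, -0.2615, 0.1404]
ee_rot: [2.204, 2.224, 0.014]
force: [-0.4, -0.7, -0.8]
width: 1.001
t 21.85 pos [ 0.5076 -0.2615  0.1404] yaw_x 90.52 zax [ 0.013 -0.001 -1.   ] F [-0.38 -0.72 -0.78] T [-0.036 -0.066  0.015] w 1.001 q [ 0.88  0.53 -0.7   1.78  0.4   0.97  0.03]
shift mm [ 9.   6.2 20.5] turn -0.47528152223260633
```

View pics/w4.png

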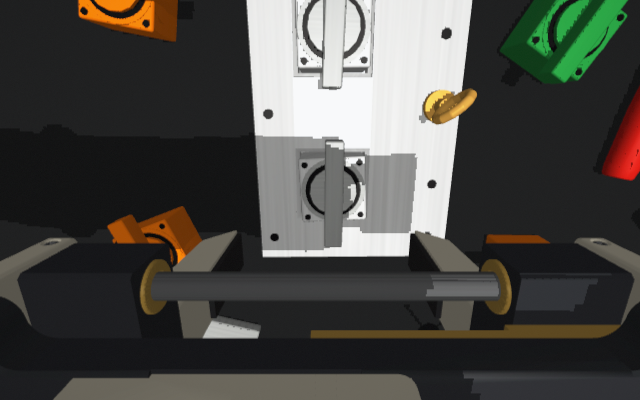

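```bash
python3 - <<'E'
from h import *
c=cam("wrist"); cv2.imwrite("pics/w5.png",cv2.resize(c[0][130:260,270:400],None,fx=4.5,fy=4.5,interpolation=cv2.INTER_CUBIC))
E
```

```text
(no output)
```

View pics/w5.png

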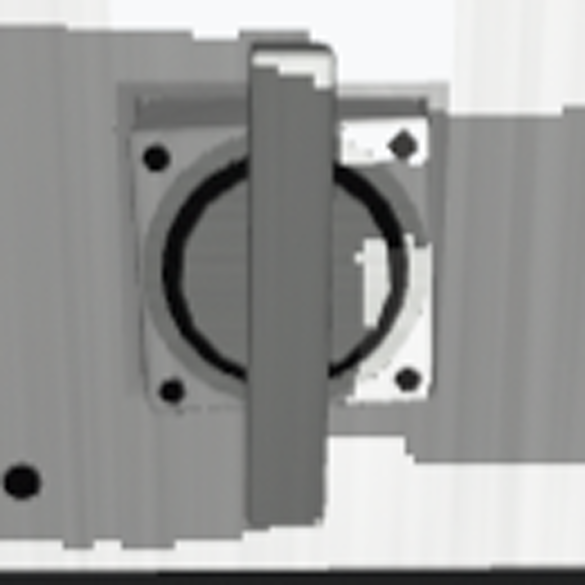

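```bash
python3 - <<'E'
from h import *
c=cam("wrist")
cv=lambda p:((p[0]+.5)/4.5-.5+270,(p[1]+.5)/4.5-.5+130)
H=np.array([unproj(cv(p),.05,c) for p in [(156,158),(402,145),(172,391),(407,379)]])
print(H.round(4),H.mean(0)); 
for a,b in((0,1),(2,3),(2,0),(3,1)): d=H[b]-H[a];print(np.linalg.norm(d),np.degrees(np.arctan2(d[1],d[0])))
A=unproj(cv((292,75)),.07,c);E=unproj(cv((287,522)),.07,c);print((A+E)/2)
goto(*H.mean(0)[:2],.037,92)
E
```

```text
[[ 0.4909 -0.2314  0.05  ]
 [ 0.5346 -0.2288  0.05  ]
 [ 0.4934 -0.2754  0.05  ]
 [ 0.5373 -0.2729  0.05  ]] [ 0.51404783 -0.2521497   0.05      ]
0.04380926162915149 3.3831658542270775
0.04393438084297584 3.288791027193292
0.04409764141469304 93.25976702551102
0.04416991593475783 93.42219230698528
[ 0.51418503 -0.25333908  0.07      ]
t 22.0 pos [ 0.5084 -0.2611  0.1415] yaw_x 90.55 zax [ 0.015 -0.002 -1.   ] F [-0.2   0.41 -0.48] T [-0.033 -0.103  0.006] w 1.001 q [ 0.88  0.53 -0.7   1.78  0.4   0.97  0.03]
shift mm [  9.1   4.2 104.6] turn -1.4549333579006571
```

```bash
python3 -m inch '[[[0,9,5,0,-2.8],[0,0,0,12,0],[0,0,0,12,0],[0,0,0,12,0],[0,0,0,12,0],[0,0,0,0,0],[0,0,0,0,0]]]'; python3 -c "
from h import *
goto(.514,-.2525,.036,93.3)"
```

```text
clock: 22.7
position: [0.5153, -0.2511, 0.0901]
ee_rot: [2.14, 2.281, 0.015]
force: [1.0, 0.2, 0.2]
width: 1.0
t 22.7 pos [ 0.5153 -0.2511  0.0901] yaw_x 93.66 zax [ 0.017 -0.002 -1.   ] F [0.96 0.19 0.16] T [-0.041 -0.137 -0.032] w 1.0 q [ 0.84  0.59 -0.68  1.83  0.47  0.87  0.  ]
shift mm [-1.1 -2.3 54.1] turn 0.36396133001801445
```

```bash
python3 -m inch '[[[0,-1,-2,0,0.3],[0,0,0,12,0],[0,0,0,12,0],[0,0,0,12,0],[0,0,0,6,0],[0,0,0,0,0],[0,0,0,0,0]]]'; python3 -c "
from h import *
goto(.514,-.2525,.036,93.3)"
```

```text
clock: 23.4
position: [0.514, -0.2527, 0.0443]
ee_rot: [2.147, 2.275, 0.015]
force: [0.8, 0.1, -0.5]
width: 1.0
t 23.4 pos [ 0.514  -0.2527  0.0443] yaw_x 93.31 zax [ 0.017 -0.002 -1.   ] F [ 0.84  0.06 -0.47] T [ 0.043 -0.111 -0.055] w 1.0 q [ 0.81  0.65 -0.63  1.86  0.52  0.79 -0.05]
shift mm [ 0.2 -0.1  8.3] turn 0.006718261498107836
```

Down the last 8 mm, then close gently and increase the grip.

```bash
python3 -m inch '[[[0,0,0,5,0],[0,0,0,2.5,0],[0,0,0,0,0]]]' 15; python3 -c "
from h import *
goto(.514,-.2525,.036,93.3)";  python3 -m inch '[[[1,0,0,0,0],[1,0,0,0,0],[1,0,0,0,0],[1,0,0,0,0],[1,0,0,0,0]]]' 15; python3 -c "
from h import *
goto(.514,-.2525,.036,93.3)"
```

```text
clock: 23.7
position: [0.5146, -0.2528, 0.0369]
ee_rot: [2.146, 2.274, 0.016]
force: [1.5, 0.7, -0.3]
width: 0.998
t 23.7 pos [ 0.5146 -0.2528  0.0369] yaw_x 93.31 zax [ 0.018 -0.003 -1.   ] F [ 1.54  0.66 -0.31] T [-0.022 -0.028  0.021] w 0.998 q [ 0.8   0.66 -0.63  1.87  0.53  0.77 -0.06]
shift mm [ 0.4 -0.6  0.9] turn 0.007221245483961525
clock: 24.2
position: [0.5151, -0.253, 0.0376]
ee_rot: [2.145, 2.273, 0.017]
force: [0.9, 1.2, -0.1]
width: 0.611
t 24.2 pos [ 0.5151 -0.253   0.0376] yaw_x 93.3 zax [ 0.019 -0.003 -1.   ] F [ 0.91  1.24 -0.13] T [-0.004 -0.064  0.094] w 0.611 q [ 0.8   0.65 -0.63  1.87  0.53  0.77 -0.06]
shift mm [ 0.6 -1.1  1.5] turn -0.001126368562722746
```

```bash
python3 -m inch '[[[1,0,-1,1,0],[1,0,0,0,0],[1,0,0,0,0]]]' 15; python3 -c "
from h import *
toolinfo()";  python3 -m inch '[[[1,0,0,0,0],[1,0,0,0,0]]]' 40; python3 -c "
from h import *
toolinfo()"
```

```text
clock: 24.5
position: [0.5149, -0.2531, 0.0375]
ee_rot: [2.144, 2.272, 0.018]
force: [-0.2, -0.1, -0.9]
width: 0.586
t 24.5 pos [ 0.5149 -0.2531  0.0375] yaw_x 93.3 zax [ 0.021 -0.004 -1.   ] F [-0.18 -0.08 -0.94] T [-0.048 -0.157  0.022] w 0.586 q [ 0.8   0.65 -0.63  1.87  0.53  0.77 -0.06]
clock: 24.7
position: [0.515, -0.253, 0.0375]
ee_rot: [2.144, 2.272, 0.018]
force: [0.1, 0.2, 1.2]
width: 0.584
t 24.7 pos [ 0.515  -0.253   0.0375] yaw_x 93.31 zax [ 0.021 -0.004 -1.   ] F [0.1  0.22 1.2 ] T [ 0.043 -0.012 -0.013] w 0.584 q [ 0.8   0.65 -0.63  1.87  0.53  0.77 -0.06]
```

```bash
python3 -m inch '[[[1,0,0,-5,0],[1,0,0,-7,0],[1,0,0,-8,0],[1,0,0,-8,0],[1,0,0,-10,0],[1,0,0,0,0]]]' 45; python3 -c "
from h import *
toolinfo()"
```

```text
clock: 25.3
position: [0.5129, -0.2527, 0.0777]
ee_rot: [2.146, 2.273, 0.017]
force: [1.2, 0.8, -5.5]
width: 0.583
t 25.3 pos [ 0.5129 -0.2527  0.0777] yaw_x 93.3 zax [ 0.018 -0.003 -1.   ] F [ 1.23  0.81 -5.49] T [-0.01  -0.128 -0.022] w 0.583 q [ 0.83  0.6  -0.67  1.84  0.48  0.85 -0.01]
```

```bash
python3 -m inch '[[[1,0,0,-12,0],[1,0,0,-15,0],[1,0,0,-15,0],[1,0,0,-15,0],[1,0,0,-8,0],[1,10,0,0,0],[1,20,1,0,0],[1,25,1,0,0],[1,25,1,0,0],[1,25,1,0,0],[1,25,1,0,0],[1,25,1,0,0]]]' 45; python3 -c "
from h import *
goto(.507,.2488,.15,85.3)"
```

```text
clock: 26.5
position: [0.5045, -0.0915, 0.1467]
ee_rot: [2.154, 2.27, 0.012]
force: [0.5, 0.7, -5.7]
width: 0.583
t 26.5 pos [ 0.5045 -0.0915  0.1467] yaw_x 93.0 zax [ 0.014 -0.003 -1.   ] F [ 0.49  0.71 -5.66] T [-0.001 -0.085 -0.055] w 0.583 q [ 0.65  0.44 -0.76  1.91  0.38  0.92 -0.24]
shift mm [339.7  20.3  -4.2] turn 7.702333874721603
```

```bash
python3 -m inch '[[[1,25,1,0,0],[1,30,2,0,0],[1,30,2,0,0],[1,30,2,0,0],[1,30,2,0,0],[1,30,2,0,0],[1,30,2,0,0],[1,30,1,0,0],[1,25,1,0,0],[1,15,1,0,0],[1,0,0,0,3],[1,0,0,0,3]]]' 45; python3 -c "
from h import *
goto(.507,.2488,.15,85.3)"
```

```text
clock: 27.7
position: [0.4919, 0.2087, 0.1421]
ee_rot: [2.263, 2.176, 0.006]
force: [0.0, -1.4, -6.0]
width: 0.583
t 27.7 pos [0.4919 0.2087 0.1421] yaw_x 87.73 zax [ 0.004  0.001 -1.   ] F [ 0.03 -1.43 -6.04] T [-0.015 -0.09  -0.023] w 0.583 q [ 0.05  0.49 -0.75  1.86  0.4   0.95 -0.92]
shift mm [40.7 13.5 -7.8] turn 2.4303584842942882
```

```bash
python3 -m inch '[[[1,12,4,0,1.2],[1,12,4,0,1.2],[1,12,4,0,0],[1,3,1,0,0],[1,0,0,0,0]]]' 45; python3 - <<'E'
from h import *
goto(.507,.2488,.15,85.3)
c=cam("wrist"); cv2.imwrite("pics/w6.png",c[0])
c=cam("top"); cv2.imwrite("pics/t6.png",cv2.resize(c[0][155:245,180:335],None,fx=4,fy=4))
c=cam("side"); cv2.imwrite("pics/s6.png",cv2.resize(c[0][200:340,230:400],None,fx=4,fy=4))
E
```

```text
clock: 28.2
position: [0.5031, 0.2502, 0.1403]
ee_rot: [2.308, 2.131, -0.001]
force: [-0.1, -0.8, -5.0]
width: 0.584
t 28.2 pos [0.5031 0.2502 0.1403] yaw_x 85.43 zax [-0.    -0.001 -1.   ] F [-0.06 -0.82 -4.99] T [-0.08  -0.113  0.011] w 0.584 q [-0.04  0.53 -0.72  1.79  0.41  0.98 -1.02]
shift mm [-1.1  4.  -9.7] turn 0.13402350725327494
```

View pics/w6.png

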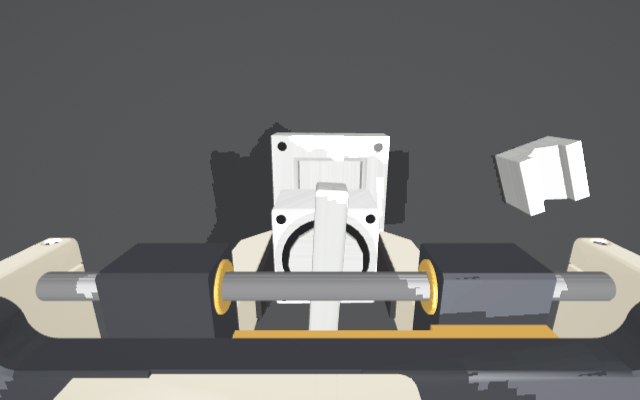

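View pics/s6.png

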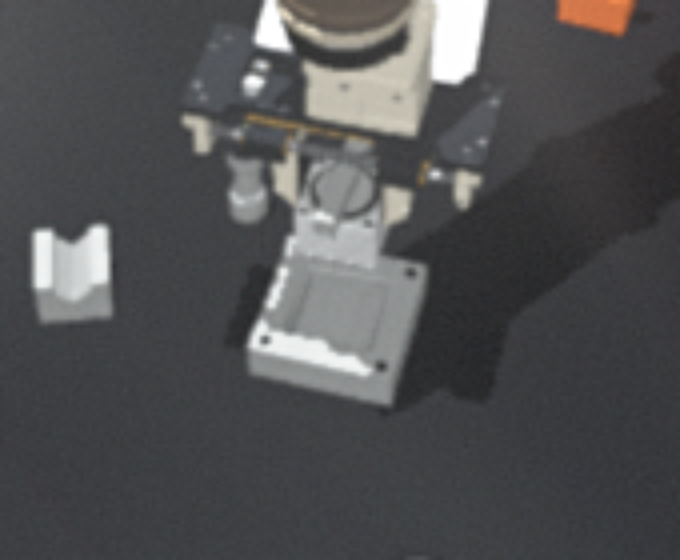

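```bash
python3 - <<'E'
from h import *
c=cam("wrist"); cv2.imwrite("pics/w7.png",cv2.resize(c[0][125:235,260:400],None,fx=5,fy=5,interpolation=cv2.INTER_CUBIC))
s,M=toolinfo()
b=np.array([.50718,.24884]);a=-.0814;Rz=np.array([[np.cos(a),-np.sin(a)],[np.sin(a),np.cos(a)]])
for p in[(.05,.05),(-.05,.05),(.05,-.05)]:
    w=b+Rz@np.array(p);print("exp corner",w,proj([*w,.03],c))
for p in[(.022,.022),(-.022,.022)]:
    q=s["position"]+M@np.array([p[1],p[0],-.0125]);print("exp bolt",proj(q,c))
E
```

```text
t 28.4 pos [0.5035 0.2489 0.1404] yaw_x 85.33 zax [ 0.    -0.001 -1.   ] F [ 0.31 -0.54 -6.39] T [-0.036 -0.093 -0.01 ] w 0.582 q [-0.04  0.53 -0.72  1.79  0.41  0.98 -1.02]
exp corner [0.56107995 0.29460894] [390.66822285 136.93310446]
exp corner [0.46141106 0.30273995] [271.92160139 137.01287836]
exp corner [0.55294894 0.19494005] [384.42100232 245.59804586]
exp bolt [372.55970459 220.11698517]
exp bolt [283.18979791 220.13874145]
```

View pics/w7.png

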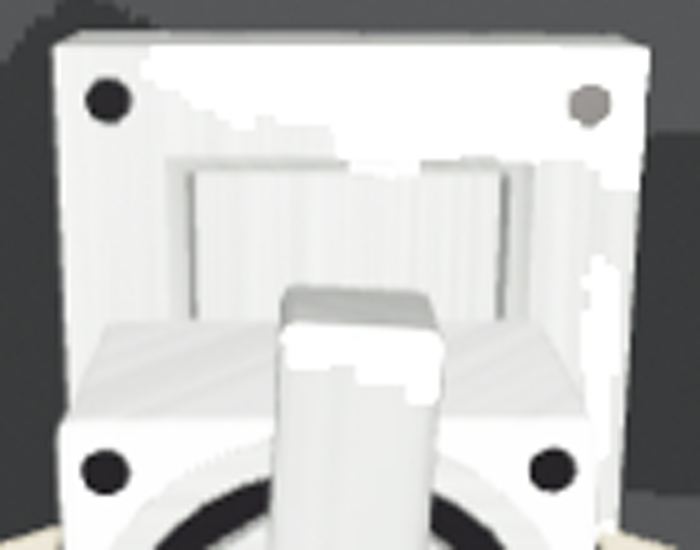

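```bash
python3 -m inch '[[[1,2,3.8,0,0],[1,0,0,10,0],[1,0,0,12,0],[1,0,0,12,0],[1,0,0,12,0],[1,0,0,10,0],[1,0,0,5,0],[1,0,0,0,0],[1,0,0,0,0]]]' 45; python3 - <<'E'
from h import *
goto(.5074,.2506,.0675,85.3)
c=cam("wrist"); cv2.imwrite("pics/w8.png",cv2.resize(c[0][125:255,260:400],None,fx=4.5,fy=4.5,interpolation=cv2.INTER_CUBIC))
s,M=toolinfo()
b=np.array([.50718,.24884]);a=-.0814;Rz=np.array([[np.cos(a),-np.sin(a)],[np.sin(a),np.cos(a)]])
for p in[(.05,.05),(-.05,.05),(.05,-.05)]:
    w=b+Rz@np.array(p);print("exp corner",w,proj([*w,.03],c))
for p in[(.022,.022),(-.022,.022)]:
    q=s["position"]+M@np.array([p[1],p[0],-.0125]);print("exp bolt",proj(q,c))
E
```

```text
clock: 29.3
position: [0.5072, 0.2483, 0.0722]
ee_rot: [2.312, 2.126, -0.006]
force: [1.1, 0.6, -5.6]
width: 0.583
t 29.3 pos [0.5072 0.2483 0.0722] yaw_x 85.22 zax [-0.002 -0.003 -1.   ] F [ 1.08  0.64 -5.64] T [ 0.015 -0.061  0.038] w 0.583 q [-0.08  0.61 -0.67  1.84  0.49  0.86 -1.08]
shift mm [2.3 0.1 4.7] turn -0.07821864942044954
t 29.35 pos [0.5072 0.2483 0.0724] yaw_x 85.22 zax [-0.002 -0.003 -1.   ] F [-0.54 -0.38 -6.01] T [ 0.008 -0.031 -0.054] w 0.584 q [-0.08  0.61 -0.67  1.84  0.49  0.86 -1.08]
exp corner [0.56107995 0.29460894] [406.10532927 146.64772038]
exp corner [0.46141106 0.30273995] [248.17544673 147.05148646]
exp corner [0.55294894 0.19494005] [396.35716726 285.39814297]
exp bolt [372.43936965 219.83905473]
exp bolt [283.00897364 219.88430663]
```

View pics/w8.png

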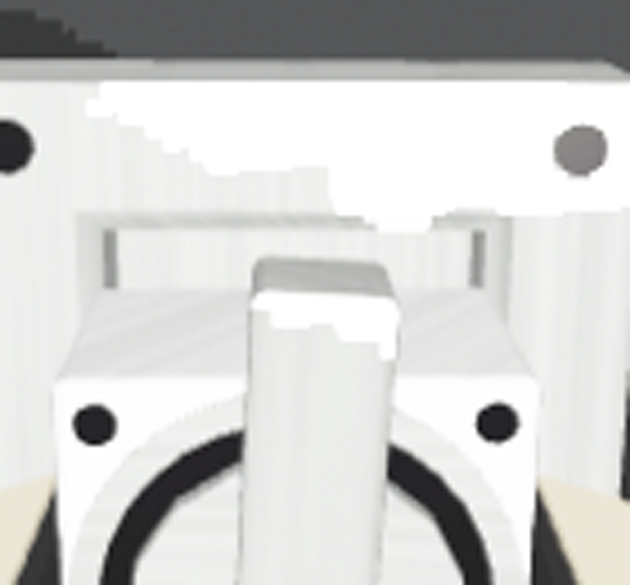

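```bash
python3 -m inch '[[[1,2.4,0.1,0,0],[1,0,0,5,0],[1,0,0,5,0],[1,0,0,2,0],[1,0,0,0,0]]]' 45; python3 -c "
from h import *
goto(.5074,.2508,.0375,85.3)"
```

```text
clock: 29.85
position: [0.5085, 0.2515, 0.0608]
ee_rot: [2.311, 2.126, -0.002]
force: [0.2, 0.5, -4.1]
width: 0.581
t 29.85 pos [0.5085 0.2515 0.0608] yaw_x 85.21 zax [ 0.    -0.002 -1.   ] F [ 0.17  0.47 -4.13] T [-0.086 -0.125  0.005] w 0.581 q [-0.1   0.63 -0.66  1.85  0.51  0.84 -1.1 ]
shift mm [-0.8 -1.  23.3] turn -0.09063465202201826
```

```bash
python3 -m inch '[[[1,-0.7,-1,0,0],[1,0,0,3,0],[1,0,0,3,0],[1,0,0,0,0]]]' 45; python3 -c "
from h import *
goto(.5074,.2508,.0375,85.3)"
```

```text
clock: 30.25
position: [0.5074, 0.2508, 0.0544]
ee_rot: [2.311, 2.125, -0.001]
force: [0.1, -0.5, -5.8]
width: 0.584
t 30.25 pos [0.5074 0.2508 0.0544] yaw_x 85.2 zax [ 0.    -0.002 -1.   ] F [ 0.09 -0.5  -5.81] T [-0.035 -0.087 -0.034] w 0.584 q [-0.1   0.63 -0.65  1.86  0.52  0.83 -1.1 ]
shift mm [ 0.1  0.  16.9] turn -0.09898292908098938
```

```bash
python3 -m inch '[[[1,0,0,3,0],[1,0,0,0,0]]]' 45; python3 -c "
from h import *
goto(.5074,.2508,.0375,85.3)"; python3 -m inch '[[[1,0,0,3,0],[1,0,0,0,0]]]' 45; python3 -c "
from h import *
goto(.5074,.2508,.0375,85.3)"
```

```text
clock: 30.45
position: [0.5074, 0.2507, 0.0511]
ee_rot: [2.311, 2.125, -0.002]
force: [-0.1, 0.2, -5.7]
width: 0.58
t 30.45 pos [0.5074 0.2507 0.0511] yaw_x 85.2 zax [ 0.    -0.002 -1.   ] F [-0.07  0.2  -5.7 ] T [-0.014 -0.105 -0.006] w 0.58 q [-0.1   0.64 -0.65  1.86  0.52  0.82 -1.11]
shift mm [ 0.1 -0.  13.6] turn -0.10260583137832668
clock: 30.65
position: [0.5074, 0.2507, 0.0478]
ee_rot: [2.311, 2.125, -0.002]
force: [-0.2, -0.4, -5.6]
width: 0.586
t 30.65 pos [0.5074 0.2507 0.0478] yaw_x 85.2 zax [ 0.    -0.002 -1.   ] F [-0.23 -0.42 -5.6 ] T [-0.043 -0.086  0.021] w 0.586 q [-0.1   0.64 -0.65  1.86  0.52  0.81 -1.11]
shift mm [ 0.1 -0.  10.3] turn -0.10469953406672516
```

In past the chamfer with no contact force. Continuing gently.

```bash
python3 -m inch '[[[1,0,0,3,0],[1,0,0,2.5,0],[1,0,0,0,0]]]' 45; python3 -c "
from h import *
goto(.5074,.2508,.0375,85.3)"; python3 -m inch '[[[1,0,0,2,0],[1,0,0,1,0],[1,0,0,0,0]]]' 45; python3 -c "
from h import *
goto(.5074,.2508,.0375,85.3)"
```

```text
clock: 30.95
position: [0.5075, 0.2508, 0.0418]
ee_rot: [2.311, 2.125, -0.001]
force: [-0.3, -0.0, -6.3]
width: 0.582
t 30.95 pos [0.5075 0.2508 0.0418] yaw_x 85.2 zax [ 0.    -0.002 -1.   ] F [-0.33 -0.04 -6.35] T [-0.021 -0.065 -0.038] w 0.582 q [-0.11  0.65 -0.64  1.87  0.53  0.8  -1.12]
shift mm [ 0.  -0.1  4.3] turn -0.10087124664069336
clock: 31.25
position: [0.5075, 0.2508, 0.0385]
ee_rot: [2.311, 2.125, -0.001]
force: [-0.0, -0.1, -5.2]
width: 0.581
t 31.25 pos [0.5075 0.2508 0.0385] yaw_x 85.2 zax [ 0.    -0.002 -1.   ] F [-0.05 -0.12 -5.19] T [ 0.03  -0.046 -0.057] w 0.581 q [-0.11  0.66 -0.64  1.87  0.54  0.8  -1.12]
shift mm [-0.  -0.1  1. ] turn -0.10495242266308935
```

```bash
python3 -m inch '[[[1,0,0,0.7,0],[1,0,0,0,0]]]' 45; python3 -c "
from h import *
toolinfo()"; python3 -m inch '[[[1,0,0,0.7,0],[1,0,0,0,0]]]' 45; python3 -c "
from h import *
toolinfo()"
```

```text
clock: 31.45
position: [0.5076, 0.251, 0.038]
ee_rot: [2.311, 2.125, -0.001]
force: [-0.2, 0.0, -5.2]
width: 0.582
t 31.45 pos [0.5076 0.251  0.038 ] yaw_x 85.2 zax [ 0.001 -0.002 -1.   ] F [-0.21  0.03 -5.22] T [-0.048 -0.071 -0.015] w 0.582 q [-0.11  0.66 -0.64  1.87  0.54  0.8  -1.12]
clock: 31.65
position: [0.5077, 0.251, 0.038]
ee_rot: [2.311, 2.125, -0.0]
force: [0.3, -0.5, -5.2]
width: 0.582
t 31.65 pos [0.5077 0.251  0.038 ] yaw_x 85.2 zax [ 0.001 -0.002 -1.   ] F [ 0.28 -0.54 -5.19] T [-0.    -0.082 -0.   ] w 0.582 q [-0.11  0.66 -0.64  1.87  0.54  0.8  -1.12]
```

```bash
python3 -m inch '[[[1,0,0,1.3,0],[1,0,0,0,0]]]' 45; python3 -c "
from h import *
toolinfo()"
```

```text
clock: 31.85
position: [0.5078, 0.2514, 0.038]
ee_rot: [2.31, 2.125, 0.001]
force: [-0.4, -0.9, -5.3]
width: 0.585
t 31.85 pos [0.5078 0.2514 0.038 ] yaw_x 85.21 zax [ 0.003 -0.002 -1.   ] F [-0.41 -0.87 -5.31] T [-0.006 -0.036 -0.007] w 0.585 q [-0.11  0.66 -0.64  1.87  0.54  0.79 -1.12]
```

```bash
python3 -m inch '[[[0.3,0,0,0,0],[0.3,0,0,0,0],[0.3,0,0,0,0]]]' 10; python3 - <<'E'
from h import *
toolinfo()
c=cam("wrist"); cv2.imwrite("pics/w9.png",c[0])
c=cam("side"); cv2.imwrite("pics/s9.png",cv2.resize(c[0][220:320,260:360],None,fx=5.5,fy=5.5,interpolation=cv2.INTER_CUBIC))
E
```

```text
clock: 32.15
position: [0.509, 0.2524, 0.0387]
ee_rot: [2.31, 2.125, 0.006]
force: [-0.8, 0.3, -0.6]
width: 0.698
t 32.15 pos [0.509  0.2524 0.0387] yaw_x 85.21 zax [ 0.005  0.    -1.   ] F [-0.8   0.32 -0.57] T [-0.018 -0.066 -0.01 ] w 0.698 q [-0.11  0.65 -0.64  1.87  0.54  0.79 -1.12]
```

View pics/w9.png

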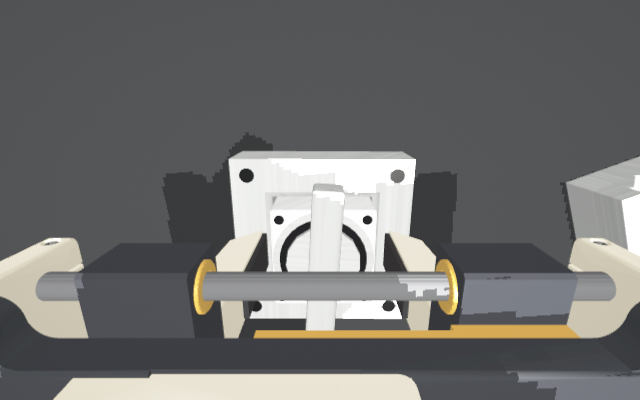

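View pics/s9.png

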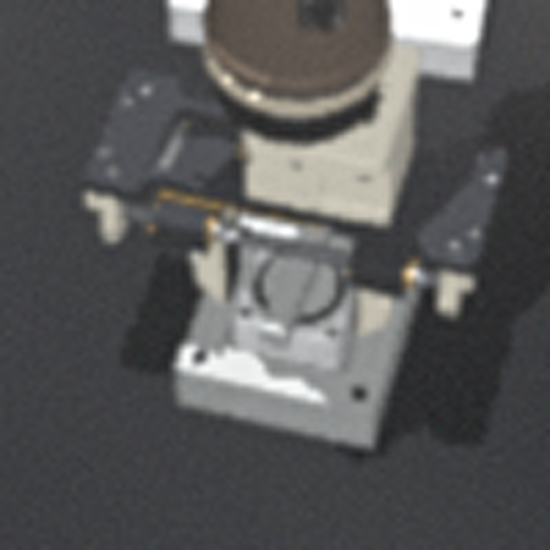

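The unit sits in the block pocket. Now opening wide, lifting straight up and moving back.

```bash
python3 -m inch '[[[0.1,0,0,0,0],[0.1,0,0,0,0],[0.1,0,0,-6,0],[0.1,0,0,-10,0],[0.1,0,0,-12,0],[0.1,0,0,-15,0],[0.1,0,0,-15,0],[0.1,0,0,-20,0],[0.1,0,0,-20,0],[0.1,0,0,-20,0],[0.1,0,0,0,0]]]'; python3 -m inch '[[[0.1,-10,-15,-10,0],[0.1,-10,-25,-10,0],[0.1,-10,-30,0,0],[0.1,-10,-30,0,0],[0.1,-10,-20,0,0],[0.1,0,0,0,0],[0.1,0,0,0,0]]]'; python3 - <<'E'
from h import *
toolinfo()
c=cam("top"); cv2.imwrite("pics/t10.png",c[0])
cv2.imwrite("pics/t10c.png",cv2.resize(c[0][165:245,185:435],None,fx=3.2,fy=3.2,interpolation=cv2.INTER_CUBIC))
c=cam("side"); cv2.imwrite("pics/s10.png",cv2.resize(c[0][120:330,220:420],None,fx=2.8,fy=2.8,interpolation=cv2.INTER_CUBIC))
c=cam("wrist"); cv2.imwrite("pics/w10.png",c[0])
E
```

```text
clock: 33.35
position: [0.5086, 0.2537, 0.1702]
ee_rot: [2.308, 2.126, 0.013]
force: [0.3, 0.2, 0.2]
width: 0.903
clock: 34.05
position: [0.3802, 0.2122, 0.1926]
ee_rot: [2.306, 2.123, 0.019]
force: [0.1, -0.4, -0.3]
width: 0.898
t 34.05 pos [0.3802 0.2122 0.1926] yaw_x 85.26 zax [ 0.014  0.003 -1.   ] F [ 0.07 -0.43 -0.3 ] T [-0.056 -0.084  0.008] w 0.898 q [ 0.08  0.26 -0.84  2.02  0.25  0.95 -0.97]
```

View pics/t10c.png

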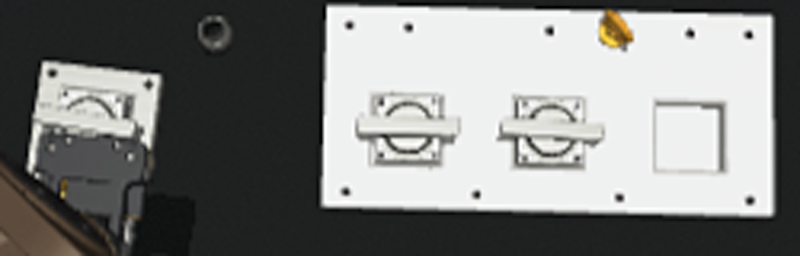

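View pics/s10.png

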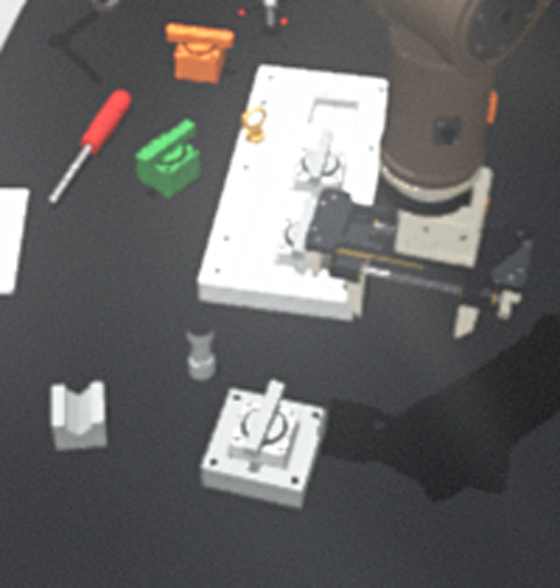

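View pics/w10.png

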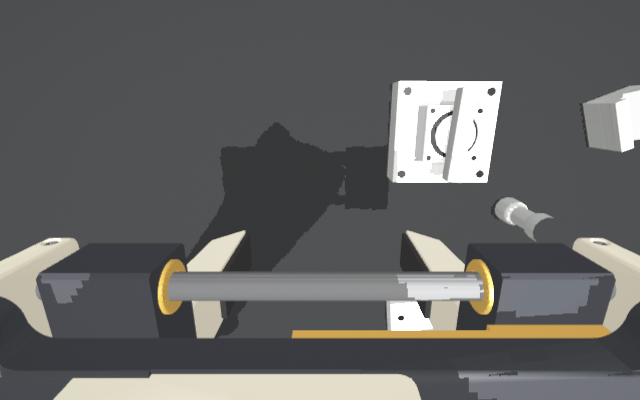

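The unit appears seated and upright in the block, and the plate's right pocket is empty. I'll check its height by triangulating from the side and wrist views.

```bash
python3 - <<'E'
from h import *
c=cam("side"); cv2.imwrite("pics/s11.png",cv2.resize(c[0][245:305,285:345],None,fx=9,fy=9,interpolation=cv2.INTER_CUBIC))
c=cam("wrist"); cv2.imwrite("pics/w11.png",cv2.resize(c[0][70:195,380:510],None,fx=4.5,fy=4.5,interpolation=cv2.INTER_CUBIC))
E
```

```text
(no output)
```

View pics/s11.png

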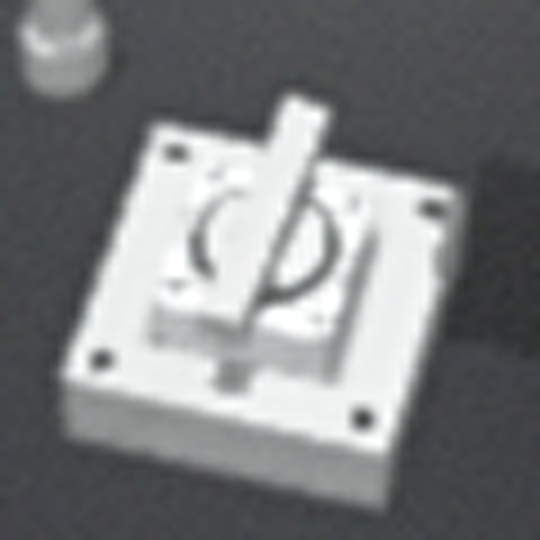

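View pics/w11.png

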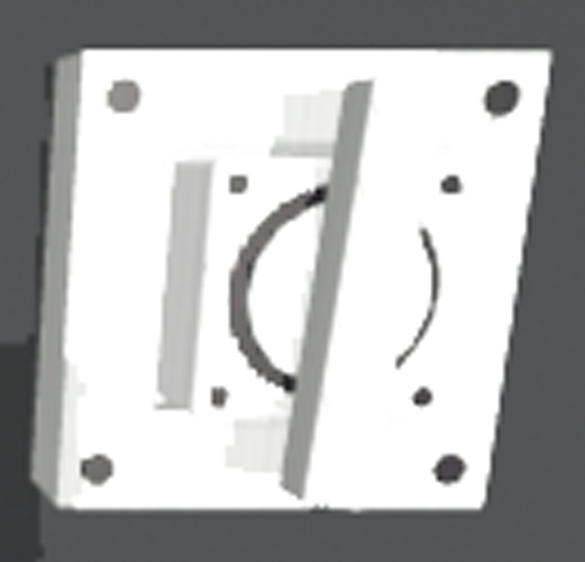

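```bash
python3 - <<'E'
from h import *
c=cam("wrist")
cv=lambda p:((p[0]+.5)/4.5-.5+380,(p[1]+.5)/4.5-.5+70)
for n,ps,zs in[("bolts",[(238,184),(451,184),(219,397),(422,397)],(.05,.055)),("holes",[(123,96),(501,97),(97,468),(449,468)],(.03,))]:
  for z in zs:
    H=np.array([unproj(cv(p),z,c) for p in ps]);print(n,z,H.mean(0).round(4),[round(np.linalg.norm(H[a]-H[b]),4) for a,b in((0,1),(2,3),(0,2),(1,3))])
c=cam("side")
cv=lambda p:((p[0]+.5)/9-.5+285,(p[1]+.5)/9-.5+245)
for n,ps,z in[("bolts",[(216,175),(354,203),(177,287),(318,319)],.05),("holes",[(175,152),(433,209),(102,360),(363,418)],.03)]:
    H=np.array([unproj(cv(p),z,c) for p in ps]);print(n,z,H.mean(0).round(4),[round(np.linalg.norm(H[a]-H[b]),4) for a,b in((0,1),(2,3),(0,2),(1,3))])
E
```

```text
bolts 0.05 [0.506  0.2521 0.05  ] [np.float64(0.044), np.float64(0.0437), np.float64(0.044), np.float64(0.0441)]
bolts 0.055 [0.504  0.2527 0.055 ] [np.float64(0.0433), np.float64(0.043), np.float64(0.0433), np.float64(0.0433)]
holes 0.03 [0.5051 0.2512 0.03  ] [np.float64(0.0819), np.float64(0.0819), np.float64(0.0817), np.float64(0.0817)]
bolts 0.05 [0.5062 0.2506 0.05  ] [np.float64(0.0437), np.float64(0.044), np.float64(0.0439), np.float64(0.0449)]
holes 0.03 [0.5057 0.2496 0.03  ] [np.float64(0.0838), np.float64(0.0815), np.float64(0.082), np.float64(0.0813)]
```

The bolt spacing matches a top face at 50 mm, and both cameras put the unit within about 1 mm of the block centre. The arm is clear, so I'm handing the job in.

```bash
python3 -c "
from h import *
toolinfo(); print(workorder.sign_off())"
```

```text
t 34.4 pos [0.3805 0.2126 0.1919] yaw_x 85.26 zax [ 0.012  0.003 -1.   ] F [ 0.19 -0.21  1.05] T [-0.06  -0.05   0.014] w 0.903 q [ 0.08  0.26 -0.84  2.02  0.25  0.95 -0.97]
the job is handed in; nothing more can be done
None
```

I turned all three cross bars by about a quarter turn and left them turned. The unit at the robot's right end of the row (y ≈ -0.25) was clearly the stiffest: about 0.2 Nm, against 0.06 Nm or less for the other two. I moved it into the quarantine block's pocket, let go, and handed the job in at 34.4 s.

- **Seating:** the last wrist and side views put the unit within about 1.5 mm of the block's centre. Its bolt spacing matches a fully home height, and it looks upright.
- **Other units:** the other two still stand in their pockets with their bars turned across.
- **Bystanders:** the eyebolt, plug and V-block look undisturbed in the last pictures. I did not measure the bystanders one by one.
- **Forces:** the largest wrist force I read was about 6.4 N, roughly the unit's own weight. I read the force only between moves.
- **Disagreements:**
  - The first top-camera fit placed the plate and block about 2 mm off the wrist camera, so I aligned the insertion with the wrist view.
  - The last half millimetre of lowering showed no clear contact force. I released it there, and home is judged from the pictures.
  - The tool picked up 2.6° of tilt during fast turns, which I brought down to about 1° before gripping the housing.

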